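Crack a capped needle valve open from its seat

TASK

Unlock the guard cap of the needle valve by turning it anticlockwise, lift it off and stand it upright, open side down, on the bench beside the block. Then turn the thumbscrew that it covered clockwise until it seats, back it off a quarter turn, and finish while still holding the thumbscrew between the fingers, steady at that setting. Leave everything else on the bench alone.

Things in the scene. Friction and masses are not known exactly. Their poses are not given: they have to be found in the camera images.
- needle_valve: Aluminium valve block fixed to the bench: base plate 120 (x) x 100 (y) x 10 mm, round deck (radius 46, top 40 mm above the bench), brass hose barbs out to 66 mm at +-y. Origin: middle of its underside, on the common vertical axis of block, cap and thumbscrew; z up. The bench on the robot's right of the block (world y lower by 0.13 to 0.23 m, x within 0.06 m) is free.
- hooks (a point): Point on the block's axis on top of the deck, 40 mm above the bench; axes as the block's. Two steel bayonet hooks stand on the deck at its +x and -x, 29 to 44 mm from the axis, 13 mm high. A cap turned anticlockwise (seen from above) so that its x axis is 45 to 110 degrees past this x axis is clear of them and lifts straight off; clockwise it meets a stop.
- guard_cap: Loose grey plastic cap, 60 to 130 g, on the deck over the thumbscrew: round shell, radius 27, 56 mm tall, open below (inner radius 24, depth 52). Two ears at its foot at +x and -x (out to 37 mm, 6 high) start under the hooks, its x within 12 degrees of the block's; it turns loosely. It must rise 50 mm to clear the thumbscrew. Origin: centre of the open underside; z up.
- cap_bar (a point): Point on the cap's axis at the height to grip the upright bar on its roof, 77 mm above the cap's underside; axes as the cap's. The bar is 46 (x) x 14 (y) x 30 mm, from 56 (roof) to 86 mm above the underside.
- thumbscrew (a joint): Turn of the steel thumbscrew from its seat, rad: 0 = seated (a hard stop), growing anticlockwise seen from above; 1.57 = backed off a quarter turn. It turns on the block's vertical axis with friction of about 0.06 N m, stays where left and does not rise or sink. At 0 its wing lies along the block's x axis. It starts 0.5 to 1.3 rad from the seat.
- wing (a point): Point on the thumbscrew's axis at the height to grip, 76 mm above the bench. The flat wing is 40 mm long (this point's x) and 12 mm thick (its y), from 58 to 88 mm above the bench, on a stem of radius 5.5 mm. It turns with the screw.
- sample_3: Lidded sample cup, 41 across x 59 tall mm; a loose bystander, leave it alone. Origin: centre of its underside.
- dropper_2: Dropper bottle, 36 across x 93 tall mm; a loose bystander, leave it alone. Origin: centre of its underside.
- petri_b: Petri dish, 60 across x 14 tall mm; a loose bystander, leave it alone. Origin: centre of its underside.
- slide_pack: Paper-wrapped pack of slides, 28 x 78 x 25 mm; a loose bystander, leave it alone. Origin: centre of its underside.
- tape_roll: Roll of tape lying flat, 66 across x 19 tall mm; a loose bystander, leave it alone. Origin: centre of its underside.
- sample_5: Lidded sample cup, 41 across x 59 tall mm; a loose bystander, leave it alone. Origin: centre of its underside.
- tube_1: Capped tube lying down, 16 x 88 x 16 mm; a loose bystander, leave it alone. Origin: centre of its underside.

How it is judged:
On the way, in this order (a step that is already met when the one before it is completed fails the run):
1. the guard cap is off the valve, its foot above the thumbscrew (z of guard_cap in the frame of needle_valve above 0.085 m), for 0.1 s.
2. the guard cap stands upright on the bench, released (height (world z) of guard_cap between -0.006 and 0.006 m and angle between guard_cap's own z axis and vertical below 0.1 rad and contact force between the fingers and guard_cap below 0.1 N and linear speed of guard_cap below 0.02 m/s), for 0.2 s.
3. the thumbscrew is turned home on its seat (within 0.07 rad) (value of joint thumbscrew below 0.07 rad), for 0.2 s.
At the end, for the whole second after the job is handed in: The thumbscrew, after having been seated, stands a quarter turn (1.57 rad, within 0.25) anticlockwise of its seat, at rest and gripped by the fingers with at least 1.5 N; the guard cap stands upright (within 0.1 rad) on the bench itself, at rest and not touched by the fingers (all of step 2 and value of joint thumbscrew between 1.321 and 1.821 rad and velocity of joint thumbscrew between -0.1 and 0.1 rad/s and contact force between the fingers and thumbscrew above 1.5 N); the arm keeps its last pose, push and grip.
It fails at once if a bystander is pushed more than 30 mm (distance of any of sample_3, dropper_2, petri_b, slide_pack, tape_roll, sample_5, tube_1 from where it was at the start of the episode above 0.03 m).
It fails at once if a sample cup or the dropper bottle is knocked over (angle between any of sample_3, sample_5, dropper_2's own z axis and vertical above 0.5 rad).
It also fails if it takes over 58 s, if anything falls off the work surface, if the arm or the gripper's body presses on something with over 40 N, if the wrist force passes 120 N, or if a joint passes its speed limit or range.

ROBOT

A 6-joint arm with a two-finger parallel gripper is mounted at the origin on a cart in front of the work surface, level with it; the furniture and walls round the work are solid. World frame = base frame: x ahead of the robot, y to its left, z up, the work surface at z = 0. Lengths are in m, angles in rad, forces in N, time in s.
With the tool pointing down it reaches from about 0.4 to 0.825 m from the base axis. Payload 7 kg.
Tool frame: the origin (TCP) lies on the centre line of the jaws, within the pads' length; the fingertips stand 22 mm ahead of it and the grasp point (between the pads) lies 3 mm ahead of it (arm.tcp_to_tips is the distance from the TCP to the fingertips, in m); z points along the fingers, y is the line along which they close (so a half turn about z gives the same grasp; the last joint's range is limited). The gripper opens to 88 mm and grips with 3 to 60 N. Pads are 19 mm wide; open, the fingers measure 130 mm over their backs; the gripper's body (78 mm by 193 mm) begins 47 mm behind the grasp point.
Start: joints at [1.394, 0.359, 0.012, 0, -1.224, -0.288], TCP at [0.303, 0.603, 0.249] pointing down, gripper open.
Joint ranges: [-3.07, 3.07], [-1.43, 2.12], [-1.02, 1.25], [-3.03, 1.67], [-3.05, -0], [-3.03, 3.03]. Speed limits (rad/s): [2.39, 2.39, 3.01, 3.14, 3.14, 3.14].

INTERFACE

Orientations are given as [roll, pitch, yaw] about the fixed x, y, z axes, in that order (R = Rz(yaw) Ry(pitch) Rx(roll)).
In Python, from station import arm gives the robot as it stands.
- The arm moves only by the tool jog_arm, never from a script. Its argument "targets" is a list of rows, each an object of numbers: "dx", "dy", "dz": the shift along the tool's x, y, z in mm; "rx", "ry", "rz": the turn, a rotation vector about the tool's x, y, z in rad; "gripper": the closure, from 0 (fully open) to 1 (shut). In form: [{"dx": .., "dy": .., "dz": .., "rx": .., "ry": .., "rz": .., "gripper": ..}, ...]. A call has exactly 8 rows; each row is the pose to reach, as a shift and turn from the pose commanded when the call began, along the tool's axes at that moment; what a row does not reach only later rows make up. A row lasts 1/12 s, in which the tool goes at most 41.7 mm and 7.16 degrees, less where a joint would pass 70% of its speed; a pose out of reach is approached as far as the arm can. A call with a gripper value outside its range is refused whole. The fingers move at their own pace and stop on an object; "force" is the grip in N (left out, the last holds). Time passes only in rows, so rows that repeat a pose let the fingers close, or fill a call up. It gives the time, the measured TCP pose, the force, the opening and the grip force at its end, in the units of the state.
- arm.get_state(): the state, without advancing time (a new reading comes with each control period).
- arm.grab_frame(name): name is "scene" or "top" or "wrist"; returns a dict with "frame" (420x560x3 uint8, red, green, blue), "z_map" (420x560 float32, m along the optical axis (not along the pixel's ray), 0 where there is no reading), "fx", "fy", "cx", "cy" (pixels), "distortion" ([k1, k2, p1, p2, k3] as OpenCV has them; the pictures are not rectified), "view" (4x4, takes a point from world to camera coordinates). Camera axes: x right, y down, z forward; pixel columns grow to the right and rows downward; lengths in m; the calibration is good to about 2 mm. A picture is of the moment at which its call begins.
- arm.job_done(): hands the job in; it is judged then, once.
The state is a dict: "t": time; "q": joint angles; "qd": joint speeds; "joint_efforts": joint torques, N m; "eef_pos": TCP position; "ee_rot": TCP orientation; "force": force on the tool from outside, world axes, zero at the start; "moment": the same for the moment, N m; "width": finger opening in m; "gripper_force": force on a finger pad.
Only numpy, scipy, OpenCV 4.12 (cv2) and the standard library are available. Lean on these libraries where they do the work, as an engineer would, in place of code of your own. Each camera call takes 0.05 s, during which the arm holds its last target. There are 200 camera calls.

## Working session

There is one attempt and no reset: what is moved stays moved. The work goes in short steps, Python scripts to look and compute and a tool call to move; the robot and the scene stay as the last step left them, time stands still between calls to the robot, and variables do not carry over. Pictures are saved under pics/ and viewed, at most 10 in all, crops included, and the job is handed in when it is done.

Besides the shell and the picture viewer there is one more tool, called after "Emit:" as a command line: name --argument value ..., lists and objects as JSON in quotes. jog_arm: Moves the arm, as the interface text tells. Its arguments: {"type":"object","properties":{"targets":{"type":"array","items":{"type":"object","properties":{"dx":{"type":"number"},"dy":{"type":"number"},"dz":{"type":"number"},"rx":{"type":"number"},"ry":{"type":"number"},"rz":{"type":"number"},"gripper":{"type":"number"}}}},"force":{"type":"number"}},"required":["targets"]}

```bash
ls; mkdir -p pics; python3 - <<'E'
from station import arm
import cv2,numpy as np
s=arm.get_state();print(s)
for n in("top","scene"):
    f=arm.grab_frame(n);cv2.imwrite(f"pics/{n}0.png",f["frame"][:,:,::-1]);np.savez(f"{n}0.npz",**f)
    print(n,f["fx"],f["fy"],f["cx"],f["cy"],f["distortion"],np.round(f["view"],4).tolist())
E
```

```text
pics
{'t': 0.0, 'q': array([ 1.39413381e+00,  3.59366320e-01,  1.10430798e-02, -3.82384291e-04,
       -1.22409651e+00, -2.88072024e-01]), 'qd': array([-4.01104523e-04,  4.50773004e-05, -2.04858297e-03,  2.30255707e-05,
        2.58391350e-03, -9.23348245e-04]), 'joint_efforts': array([-1.38759264e-03, -5.82715845e+01,  2.93074769e+01,  6.99772239e+00,
        7.13321962e-03, -1.78126411e-04]), 'eef_pos': array([0.30234784, 0.60297621, 0.24762328]), 'ee_rot': array([ 3.13993399e+00, -1.16616412e-04, -4.64864673e-01]), 'force': array([ 0.36300219,  0.41859722, -0.37781917]), 'moment': array([ 0.00725697, -0.01065992,  0.03635827]), 'gripper_force': 0.0, 'width': 0.08781107865878973}
top 452.87695226980605 452.87695226980605 283.0320550028488 220.8514589554674 [-0.14290361  0.          0.          0.          0.        ] [[0.0213, -0.9997, -0.0083, -0.031], [-0.9936, -0.0202, -0.1112, 0.5028], [0.111, 0.0106, -0.9938, 1.2862], [0.0, 0.0, 0.0, 1.0]]
scene 432.5547385980469 432.5547385980469 274.6595149994862 200.63880438595666 [0.02668466 0.         0.         0.         0.        ] [[0.8493, -0.5277, -0.0113, -0.4352], [-0.2313, -0.3528, -0.9067, 0.1953], [0.4745, 0.7727, -0.4217, 1.003], [0.0, 0.0, 0.0, 1.0]]
```

View pics/top0.png

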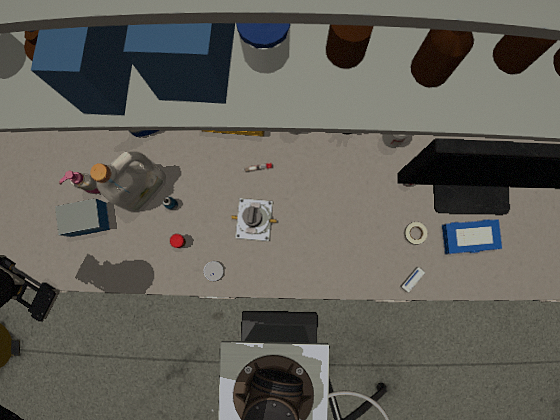

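View pics/scene0.png

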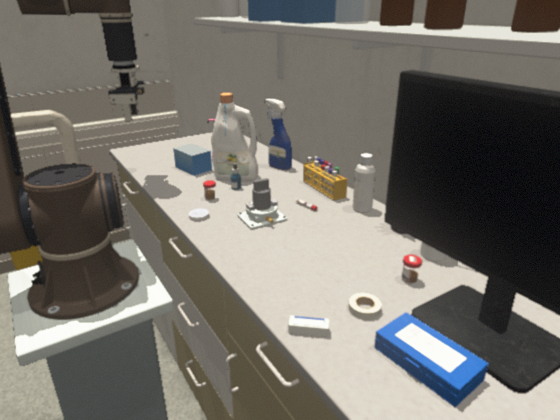

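The top view shows the valve at about (254,219), with the base plate as a white square and the cap dark. The petri dish is at (213,271), a sample cup at (178,241) and the dropper at (171,203). The area to its right, near (315,219), is free. The scene view agrees, with the valve at (262,205).

```bash
cat > h.py <<'E'
import numpy as np, cv2
from scipy.spatial.transform import Rotation as Rn
def world(f):
    h,w=f["z_map"].shape
    K=np.array([[f["fx"],0,f["cx"]],[0,f["fy"],f["cy"]],[0,0,1.]])
    uv=np.stack(np.meshgrid(np.arange(w),np.arange(h)),-1).reshape(-1,1,2).astype(float)
    n=cv2.undistortPoints(uv,K,np.array(f["distortion"],float)).reshape(h,w,2)
    z=f["z_map"]; P=np.dstack([n[...,0]*z,n[...,1]*z,z]); V=np.array(f["view"])
    W=(P-V[:3,3])@V[:3,:3]; W[z<=0]=np.nan
    return W
def rect(p):
    (c,s,a)=cv2.minAreaRect((p[:,:2]*1000).astype(np.float32)); return np.round(c,1),np.round(s,1),round(a,1)
E
python3 - <<'E'
from h import *
f=np.load("top0.npz");W=world(f)
B=W[195:245,230:280].reshape(-1,3)
C=f["frame"][195:245,230:280].reshape(-1,3)
print("z hist",np.histogram(B[:,2],bins=np.arange(-.01,.14,.01)))
for lo,hi in((.005,.018),(.034,.046),(.088,.105),(.115,.14)):
    p=B[(B[:,2]>lo)&(B[:,2]<hi)]; print(lo,len(p),p.mean(0).round(4),rect(p))
# tall things near work
m=(W[...,2]>.15)&(W[...,0]<.75)&(W[...,0]>.25)
print("bench z",np.nanmedian(W[200:240,300:340,2]))
print("shelf edge",W[140:100:-5,300].round(3).tolist())
print("petri",W[271,213],"cup",W[241,178],"drop",W[203,171])
E
```

```text
z hist (array([713, 733, 196,  53, 244, 147,  87,   7,   6,  15, 183,  13,  14,
        80,   0]), array([-0.01,  0.  ,  0.01,  0.02,  0.03,  0.04,  0.05,  0.06,  0.07,
        0.08,  0.09,  0.1 ,  0.11,  0.12,  0.13,  0.14]))
0.005 516 [0.5048 0.0631 0.0094] (array([507.5,  68.3]), array([149.5, 129.5]), 6.1)
0.034 348 [0.5062 0.0621 0.0391] (array([508.8,  64.9]), array([90.2, 87.4]), 89.4)
0.088 195 [0.5085 0.0643 0.0947] (array([508.7,  64.9]), array([51.5, 50.4]), 82.8)
0.115 94 [0.5093 0.0652 0.1236] (array([510. ,  65.8]), array([14.7, 44.6]), 84.8)
bench z -0.0007739978857123277
shelf edge [[0.753, -0.066, 0.006], [0.77, -0.066, -0.0], [0.62, -0.054, 0.518], [0.625, -0.053, 0.53], [0.635, -0.053, 0.53], [0.644, -0.053, 0.531], [0.655, -0.053, 0.529], [0.663, -0.053, 0.532]]
petri [0.35363666 0.18078247 0.01317374] cup [0.4361202  0.27713685 0.05803878] drop [0.54554113 0.30359891 0.0551185 ]
```

```bash
python3 - <<'E'
from h import *
f=np.load("top0.npz");W=world(f);fr=f["frame"].astype(int)
m=(W[...,2]>.12)&(W[...,2]<.45)&(W[...,0]>.25)
l,lab,st,c=cv2.connectedComponentsWithStats(m.astype(np.uint8))
for i in range(1,l):
    if st[i,4]>60:
        p=W[lab==i]; print(st[i,:5],p.min(0).round(3),p.max(0).round(3))
# block plate: low saturation bright, z 5..18mm
B=W[190:250,225:285];C=fr[190:250,225:285]
m=((B[...,2]>.004)&(B[...,2]<.016)&(C.min(-1)>150)&(C.max(-1)-C.min(-1)<35)).astype(np.uint8)
m=cv2.morphologyEx(m,cv2.MORPH_OPEN,np.ones((2,2)));p=B[m>0];print(len(p),rect(p))
m=(B[...,2]>.046)&(B[...,2]<.058);l,lab,st,c=cv2.connectedComponentsWithStats(m.astype(np.uint8))
for i in range(1,l):
    if st[i,4]>3: print("z46-58",st[i,4],B[lab==i].mean(0).round(4))
im=cv2.resize(f["frame"][185:255,215:295,::-1],None,fx=8,fy=8,interpolation=cv2.INTER_CUBIC);cv2.imwrite("pics/v0.png",im)
E
```

```text
[ 397  140  163   49 4724] [ 0.595 -0.8    0.134] [ 0.63  -0.325  0.45 ]
[  90  152   62   55 2087] [0.524 0.349 0.12 ] [0.661 0.467 0.308]
[ 59 170  30  17 278] [0.575 0.531 0.12 ] [0.617 0.587 0.188]
[248 206   7  17  80] [0.488 0.057 0.121] [0.532 0.073 0.13 ]
[   0  255   60   56 1671] [0.25  0.498 0.222] [0.375 0.664 0.45 ]
317 (array([507.1,  64. ]), array([ 95.2, 116.6]), 85.9)
z46-58 43 [0.547  0.0589 0.0519]
z46-58 54 [0.4738 0.0714 0.0521]
```

View pics/v0.png

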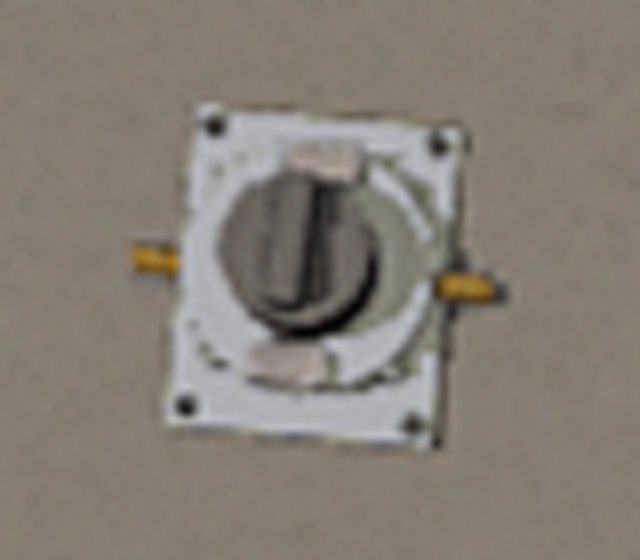

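The crop shows the hooks at (322,160) and (288,362), and the bar running nearly along block x. The block yaw comes to about -7°, the bar to about -5°, and the axis to about (0.510, 0.065). I'll go round the jug first.

Emit:
jog_arm --targets '[{"dx":24,"dy":26,"rz":0.12},{"dx":48,"dy":52,"rz":0.24},{"dx":72,"dy":78,"rz":0.36},{"dx":96,"dy":104,"rz":0.48},{"dx":120,"dy":130,"rz":0.6},{"dx":144,"dy":156,"rz":0.72},{"dx":168,"dy":183,"rz":0.84},{"dx":192,"dy":209,"rz":0.96}]'

```text
invalid input at $.targets[0]: expected keys dx, dy, dz, rx, ry, rz, gripper
```

Emit:
jog_arm --targets '[{"dx":24,"dy":26,"dz":0,"rx":0,"ry":0,"rz":0.12,"gripper":0},{"dx":48,"dy":52,"dz":0,"rx":0,"ry":0,"rz":0.24,"gripper":0},{"dx":72,"dy":78,"dz":0,"rx":0,"ry":0,"rz":0.36,"gripper":0},{"dx":96,"dy":104,"dz":0,"rx":0,"ry":0,"rz":0.48,"gripper":0},{"dx":120,"dy":130,"dz":0,"rx":0,"ry":0,"rz":0.6,"gripper":0},{"dx":144,"dy":156,"dz":0,"rx":0,"ry":0,"rz":0.72,"gripper":0},{"dx":168,"dy":183,"dz":0,"rx":0,"ry":0,"rz":0.84,"gripper":0},{"dx":192,"dy":209,"dz":0,"rx":0,"ry":0,"rz":0.96,"gripper":0}]'

```text
t: 0.77
eef_pos: [0.3804, 0.3285, 0.2483]
ee_rot: [3.141, -0.0, -1.431]
force: [1.8, 0.1, 0.4]
width: 0.0872
gripper_force: 0.0
```

Emit:
jog_arm --targets '[{"dx":35,"dy":-11,"dz":0,"rx":0,"ry":0,"rz":0.12,"gripper":0},{"dx":70,"dy":-22,"dz":0,"rx":0,"ry":0,"rz":0.24,"gripper":0},{"dx":105,"dy":-34,"dz":0,"rx":0,"ry":0,"rz":0.36,"gripper":0},{"dx":140,"dy":-45,"dz":0,"rx":0,"ry":0,"rz":0.48,"gripper":0},{"dx":175,"dy":-56,"dz":0,"rx":0,"ry":0,"rz":0.6,"gripper":0},{"dx":210,"dy":-68,"dz":0,"rx":0,"ry":0,"rz":0.72,"gripper":0},{"dx":245,"dy":-79,"dz":0,"rx":0,"ry":0,"rz":0.84,"gripper":0},{"dx":280,"dy":-90,"dz":0,"rx":0,"ry":0,"rz":0.96,"gripper":0}]'

```text
t: 1.43
eef_pos: [0.5106, 0.0647, 0.2485]
ee_rot: [3.141, -0.0, -2.391]
force: [0.8, 1.5, -0.2]
width: 0.0876
gripper_force: 0.0
```

Emit:
jog_arm --targets '[{"dx":0,"dy":0,"dz":0,"rx":0,"ry":0,"rz":0.12,"gripper":0},{"dx":0,"dy":0,"dz":0,"rx":0,"ry":0,"rz":0.24,"gripper":0},{"dx":0,"dy":0,"dz":0,"rx":0,"ry":0,"rz":0.36,"gripper":0},{"dx":0,"dy":0,"dz":0,"rx":0,"ry":0,"rz":0.48,"gripper":0},{"dx":0,"dy":0,"dz":0,"rx":0,"ry":0,"rz":0.6,"gripper":0},{"dx":0,"dy":0,"dz":0,"rx":0,"ry":0,"rz":0.72,"gripper":0},{"dx":0,"dy":0,"dz":0,"rx":0,"ry":0,"rz":0.84,"gripper":0},{"dx":0,"dy":0,"dz":0,"rx":0,"ry":0,"rz":0.84,"gripper":0}]'

```text
t: 2.1
eef_pos: [0.51, 0.0665, 0.2483]
ee_rot: [-3.141, -0.001, 3.053]
force: [0.1, 0.1, -0.5]
width: 0.0875
gripper_force: 0.0
```

```bash
python3 - <<'E'
from h import *
from station import arm
f=arm.grab_frame("wrist");cv2.imwrite("pics/w1.png",f["frame"][:,:,::-1]);np.savez("w1.npz",**f)
W=world(f);s=arm.get_state();print(s["eef_pos"],s["ee_rot"],s["q"])
p=W.reshape(-1,3);p=p[(p[:,0]>.44)&(p[:,0]<.58)&(p[:,1]>0)&(p[:,1]<.13)]
for lo,hi in((.005,.015),(.036,.044),(.047,.058),(.09,.1),(.12,.135)):
    q=p[(p[:,2]>lo)&(p[:,2]<hi)]
    if len(q)>20: print(lo,len(q),q.mean(0).round(4),rect(q))
E
```

```text
[0.51007073 0.06647495 0.24827595] [-3.14138976e+00 -5.85747567e-04  3.06026811e+00] [ 5.11579395e-01  9.35783039e-02 -3.36799441e-01 -1.74941307e-04
 -1.14101773e+00 -2.16362727e+00]
0.005 2437 [0.4904 0.0704 0.0096] (array([507.3,  69. ]), array([100.3, 120. ]), 86.0)
0.036 1857 [0.4983 0.0692 0.0395] (array([505.8,  69.5]), array([90.5, 88.3]), 80.8)
0.047 431 [0.4796 0.0723 0.0525] (array([507.4,  69. ]), array([45.2, 87.3]), 84.9)
0.09 1551 [0.5056 0.0691 0.0955] (array([506.6,  69.3]), array([53.4, 51.7]), 85.5)
0.12 767 [0.5062 0.0694 0.1251] (array([507.7,  69.3]), array([13.8, 46.4]), 83.4)
```

View pics/w1.png

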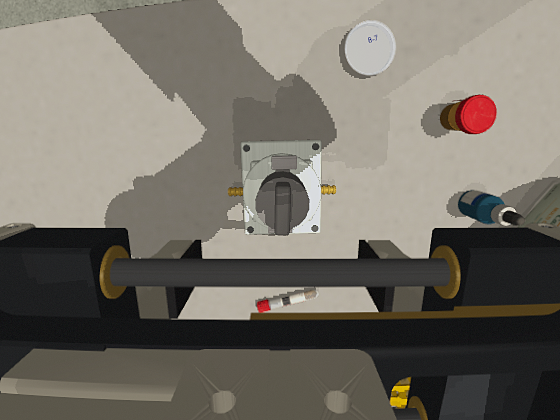

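The wrist view shows the cap at about (283,205) and the bar upright, with the fingers at about (182,280) and (378,280). I'll use the finger midpoint to correct the wrist camera's bias, and the scene camera as a third vote.

```bash
python3 - <<'E'
from h import *
f=np.load("w1.npz");W=world(f)
y,x,z=W[...,1],W[...,0],W[...,2]
for lo,hi in((.225,.235),(.235,.25),(.25,.265)):
    m=(z>lo)&(z<hi)&(np.abs(x-.51)<.03)
    a=W[m&(y>.066)];b=W[m&(y<.066)]
    if len(a)>9 and len(b)>9: print(lo,len(a),len(b),"inner",np.percentile(a[:,1],2),np.percentile(b[:,1],98),"outer",np.percentile(a[:,1],98),np.percentile(b[:,1],2),"x",a[:,0].min(),a[:,0].max(),b[:,0].min(),b[:,0].max())
f=np.load("scene0.npz");W=world(f).reshape(-1,3)
p=W[(W[:,0]>.43)&(W[:,0]<.59)&(W[:,1]>-.02)&(W[:,1]<.15)]
for lo,hi in((.005,.013),(.036,.044),(.118,.135)):
    q=p[(p[:,2]>lo)&(p[:,2]<hi)];print(lo,len(q),rect(q))
E
```

```text
0.225 187 183 inner 0.11103319403016056 0.023982533862080626 outer 0.12674471233015963 0.00937152517152709 x 0.5007393647662346 0.5125374198758057 0.49151178568937165 0.5050125281053285
0.235 481 484 inner 0.11018672199250056 0.02449638884271963 outer 0.12695989006955952 0.009183613964386416 x 0.5005392830602664 0.5214478462051647 0.4913067722212313 0.5135426148953881
0.25 290 290 inner 0.10983223778244737 0.02374238299403598 outer 0.12757563493852556 0.00874921423918382 x 0.5009321320450423 0.5223008320419743 0.49147743248301595 0.5139605904875001
0.005 289 (array([508.5,  66.5]), array([102.3, 122.1]), 85.1)
0.036 167 (array([499.6,  56.3]), array([65. , 87.4]), 42.5)
0.118 70 (array([507.3,  65.7]), array([16.2, 45.5]), 81.3)
```

Emit:
jog_arm --targets '[{"dx":0,"dy":0,"dz":30,"rx":0,"ry":0,"rz":0.02,"gripper":0},{"dx":0,"dy":0,"dz":60,"rx":0,"ry":0,"rz":0.02,"gripper":0},{"dx":0,"dy":0,"dz":90,"rx":0,"ry":0,"rz":0.02,"gripper":0},{"dx":0,"dy":0,"dz":110,"rx":0,"ry":0,"rz":0.02,"gripper":0.2},{"dx":0,"dy":0,"dz":120,"rx":0,"ry":0,"rz":0.02,"gripper":0.5},{"dx":0,"dy":0,"dz":126,"rx":0,"ry":0,"rz":0.02,"gripper":0.6},{"dx":0,"dy":0,"dz":126,"rx":0,"ry":0,"rz":0.02,"gripper":0.7},{"dx":0,"dy":0,"dz":126,"rx":0,"ry":0,"rz":0.02,"gripper":0.7}]' --force 10

```text
t: 2.82
eef_pos: [0.511, 0.0668, 0.1234]
ee_rot: [3.141, 0.001, 3.04]
force: [0.7, 0.1, 0.4]
width: 0.06
gripper_force: 0.0
```

```bash
python3 - <<'E'
from h import *
from station import arm
f=arm.grab_frame("wrist");np.savez("w2.npz",**f)
W=world(f);s=arm.get_state();print(s["t"],s["eef_pos"],s["width"])
p=W.reshape(-1,3)
q=p[(np.abs(p[:,0]-.51)<.035)&(np.abs(p[:,1]-.067)<.02)&(p[:,2]>.12)&(p[:,2]<.13)]
print("bar",len(q),q.mean(0),rect(q))
for lo,hi in((.1,.11),(.11,.12),(.12,.13),(.13,.14)):
    m=(p[:,2]>lo)&(p[:,2]<hi)&(np.abs(p[:,0]-.51)<.03)
    a=p[m&(p[:,1]>.085)];b=p[m&(p[:,1]<.047)]
    if len(a)>9 and len(b)>9: print(lo,len(a),len(b),np.percentile(a[:,1],2),np.percentile(b[:,1],98),np.percentile(a[:,1],98),np.percentile(b[:,1],2),"x",a[:,0].min(),a[:,0].max(),b[:,0].min(),b[:,0].max())
cv2.imwrite("pics/w2.png",f["frame"][:,:,::-1])
E
```

```text
2.8667 [0.51112145 0.06689301 0.12374207] 0.05553092232420086
bar 1632 [0.5041572  0.0698575  0.12507381] (array([507.1,  69.6]), array([14. , 45.3]), 84.1)
0.1 164 158 0.09741946658896836 0.03841101002310855 0.11366117959634077 0.023823168133417477 x 0.5008323831725248 0.5129834588893725 0.4928943596710613 0.5072184821674602
0.11 280 272 0.09788932467968388 0.038474873595142345 0.11379704006744826 0.023760225964232672 x 0.5007708638337117 0.5090892576389675 0.49286286081683506 0.5032026147426062
0.12 292 291 0.09652720910490266 0.03836941530920777 0.11397702503164336 0.023194700632696064 x 0.5009541053073042 0.5216177640824012 0.4928988570483037 0.5156722967097457
0.13 108 104 0.09645043543069207 0.0379016624819736 0.11375169316863873 0.023449821295286766 x 0.5010253778101956 0.5215030445215274 0.49271264153005445 0.5153400874845538
```

View pics/w2.png

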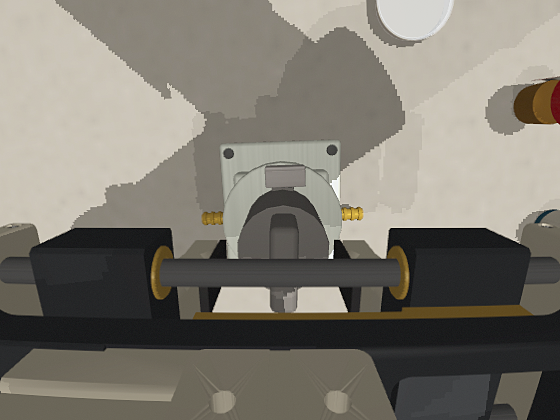

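The wrist view shows the bar centred between the fingers near (284,250), about 1.5 mm off the jaw centre. I'll shift and close.

Emit:
jog_arm --targets '[{"dx":0.5,"dy":1.5,"dz":1,"rx":0,"ry":0,"rz":0,"gripper":0.8},{"dx":0.5,"dy":1.5,"dz":1,"rx":0,"ry":0,"rz":0,"gripper":1},{"dx":0.5,"dy":1.5,"dz":1,"rx":0,"ry":0,"rz":0,"gripper":1},{"dx":0.5,"dy":1.5,"dz":1,"rx":0,"ry":0,"rz":0,"gripper":1},{"dx":0.5,"dy":1.5,"dz":1,"rx":0,"ry":0,"rz":0,"gripper":1},{"dx":0.5,"dy":1.5,"dz":1,"rx":0,"ry":0,"rz":0,"gripper":1},{"dx":0.5,"dy":1.5,"dz":1,"rx":0,"ry":0,"rz":0,"gripper":1},{"dx":0.5,"dy":1.5,"dz":1,"rx":0,"ry":0,"rz":0,"gripper":1}]' --force 15

```text
t: 3.53
eef_pos: [0.5099, 0.0681, 0.1216]
ee_rot: [3.142, -0.0, 3.038]
force: [-0.6, 0.7, 0.4]
width: 0.0137
gripper_force: 15.0
```

Emit:
jog_arm --targets '[{"dx":0,"dy":0,"dz":0,"rx":0,"ry":0,"rz":-0.1,"gripper":1},{"dx":0,"dy":0,"dz":0,"rx":0,"ry":0,"rz":-0.2,"gripper":1},{"dx":0,"dy":0,"dz":0,"rx":0,"ry":0,"rz":-0.3,"gripper":1},{"dx":0,"dy":0,"dz":0,"rx":0,"ry":0,"rz":-0.4,"gripper":1},{"dx":0,"dy":0,"dz":0,"rx":0,"ry":0,"rz":-0.5,"gripper":1},{"dx":0,"dy":0,"dz":0,"rx":0,"ry":0,"rz":-0.6,"gripper":1},{"dx":0,"dy":0,"dz":0,"rx":0,"ry":0,"rz":-0.7,"gripper":1},{"dx":0,"dy":0,"dz":0,"rx":0,"ry":0,"rz":-0.8,"gripper":1}]'

```text
t: 4.2
eef_pos: [0.51, 0.068, 0.1216]
ee_rot: [-3.141, -0.0, -2.44]
force: [0.8, 0.3, -0.6]
width: 0.0143
gripper_force: 15.0
```

Emit:
jog_arm --targets '[{"dx":0,"dy":0,"dz":0,"rx":0,"ry":0,"rz":-0.1,"gripper":1},{"dx":0,"dy":0,"dz":0,"rx":0,"ry":0,"rz":-0.2,"gripper":1},{"dx":0,"dy":0,"dz":0,"rx":0,"ry":0,"rz":-0.3,"gripper":1},{"dx":0,"dy":0,"dz":0,"rx":0,"ry":0,"rz":-0.4,"gripper":1},{"dx":0,"dy":0,"dz":0,"rx":0,"ry":0,"rz":-0.5,"gripper":1},{"dx":0,"dy":0,"dz":0,"rx":0,"ry":0,"rz":-0.58,"gripper":1},{"dx":0,"dy":0,"dz":0,"rx":0,"ry":0,"rz":-0.58,"gripper":1},{"dx":0,"dy":0,"dz":0,"rx":0,"ry":0,"rz":-0.58,"gripper":1}]'

```text
t: 4.87
eef_pos: [0.5101, 0.0681, 0.1216]
ee_rot: [-3.141, 0.0, -1.867]
force: [-0.1, -0.4, -0.2]
width: 0.0137
gripper_force: 15.0
```

Emit:
jog_arm --targets '[{"dx":0,"dy":0,"dz":-5,"rx":0,"ry":0,"rz":0,"gripper":1},{"dx":0,"dy":0,"dz":-15,"rx":0,"ry":0,"rz":0,"gripper":1},{"dx":0,"dy":0,"dz":-27,"rx":0,"ry":0,"rz":0,"gripper":1},{"dx":0,"dy":0,"dz":-40,"rx":0,"ry":0,"rz":0,"gripper":1},{"dx":0,"dy":0,"dz":-55,"rx":0,"ry":0,"rz":0,"gripper":1},{"dx":0,"dy":0,"dz":-70,"rx":0,"ry":0,"rz":0,"gripper":1},{"dx":0,"dy":0,"dz":-80,"rx":0,"ry":0,"rz":0,"gripper":1},{"dx":0,"dy":0,"dz":-80,"rx":0,"ry":0,"rz":0,"gripper":1}]'

```text
t: 5.53
eef_pos: [0.511, 0.0684, 0.2044]
ee_rot: [-3.138, 0.003, -1.865]
force: [0.3, 0.0, -1.3]
width: 0.0141
gripper_force: 15.0
```

```bash
python3 - <<'E'
from h import *
from station import arm
s=arm.get_state();print(s["eef_pos"],s["ee_rot"],s["force"],s["width"])
f=arm.grab_frame("scene")
cv2.imwrite("pics/s3.png",cv2.resize(f["frame"][100:260,170:370,::-1],None,fx=3,fy=3))
E
```

```text
[0.51103679 0.06841871 0.20439255] [-3.13829607e+00  2.50647691e-03 -1.86530235e+00] [ 0.29132245  0.00784219 -1.31074788] 0.014110366138148232
```

View pics/s3.png

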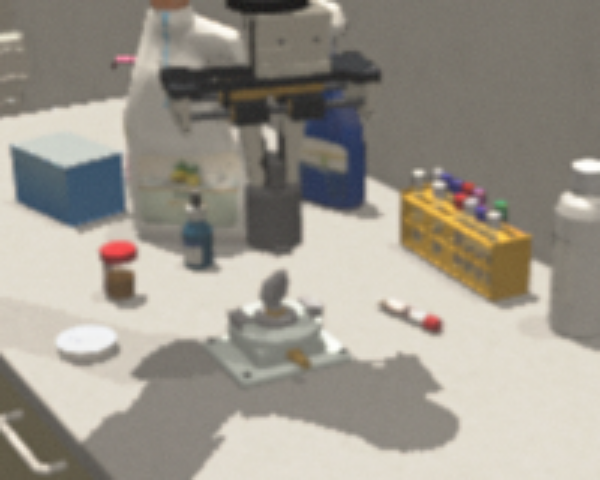

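The cap is off (about (275,215)) and the thumbscrew's wing is visible at (275,287). Next I'll carry the cap to y ≈ -0.112.

Emit:
jog_arm --targets '[{"dx":15,"dy":-5,"dz":0,"rx":0,"ry":0,"rz":0,"gripper":1},{"dx":40,"dy":-12,"dz":0,"rx":0,"ry":0,"rz":0,"gripper":1},{"dx":70,"dy":-21,"dz":0,"rx":0,"ry":0,"rz":0,"gripper":1},{"dx":100,"dy":-31,"dz":0,"rx":0,"ry":0,"rz":0,"gripper":1},{"dx":130,"dy":-40,"dz":0,"rx":0,"ry":0,"rz":0,"gripper":1},{"dx":155,"dy":-47,"dz":0,"rx":0,"ry":0,"rz":0,"gripper":1},{"dx":172,"dy":-53,"dz":0,"rx":0,"ry":0,"rz":0,"gripper":1},{"dx":172,"dy":-53,"dz":0,"rx":0,"ry":0,"rz":0,"gripper":1}]'

```text
t: 6.25
eef_pos: [0.5099, -0.1145, 0.2003]
ee_rot: [3.139, -0.001, -1.868]
force: [-0.0, -0.2, -1.5]
width: 0.014
gripper_force: 15.0
```

Emit:
jog_arm --targets '[{"dx":0,"dy":0,"dz":20,"rx":0,"ry":0,"rz":0,"gripper":1},{"dx":0,"dy":0,"dz":45,"rx":0,"ry":0,"rz":0,"gripper":1},{"dx":0,"dy":0,"dz":70,"rx":0,"ry":0,"rz":0,"gripper":1},{"dx":0,"dy":0,"dz":90,"rx":0,"ry":0,"rz":0,"gripper":1},{"dx":0,"dy":0,"dz":105,"rx":0,"ry":0,"rz":0,"gripper":1},{"dx":0,"dy":0,"dz":112,"rx":0,"ry":0,"rz":0,"gripper":1},{"dx":0,"dy":0,"dz":116,"rx":0,"ry":0,"rz":0,"gripper":1},{"dx":0,"dy":0,"dz":116,"rx":0,"ry":0,"rz":0,"gripper":1}]'

```text
t: 6.92
eef_pos: [0.5104, -0.1118, 0.0848]
ee_rot: [3.14, -0.001, -1.865]
force: [0.1, -0.0, -1.5]
width: 0.0137
gripper_force: 15.0
```

3 mm to go. I'll lower slowly and watch the force, then release in the next call.

Emit:
jog_arm --targets '[{"dx":0,"dy":0,"dz":1,"rx":0,"ry":0,"rz":0,"gripper":1},{"dx":0,"dy":0,"dz":1.5,"rx":0,"ry":0,"rz":0,"gripper":1},{"dx":0,"dy":0,"dz":2,"rx":0,"ry":0,"rz":0,"gripper":1},{"dx":0,"dy":0,"dz":2.5,"rx":0,"ry":0,"rz":0,"gripper":1},{"dx":0,"dy":0,"dz":3,"rx":0,"ry":0,"rz":0,"gripper":1},{"dx":0,"dy":0,"dz":3,"rx":0,"ry":0,"rz":0,"gripper":1},{"dx":0,"dy":0,"dz":3,"rx":0,"ry":0,"rz":0,"gripper":1},{"dx":0,"dy":0,"dz":3,"rx":0,"ry":0,"rz":0,"gripper":1}]'

```text
t: 7.58
eef_pos: [0.5109, -0.1119, 0.0827]
ee_rot: [-3.141, 0.0, -1.865]
force: [-0.4, 0.1, -1.2]
width: 0.0137
gripper_force: 15.0
```

Emit:
jog_arm --targets '[{"dx":0,"dy":0,"dz":0.6,"rx":0,"ry":0,"rz":0,"gripper":1},{"dx":0,"dy":0,"dz":1.2,"rx":0,"ry":0,"rz":0,"gripper":1},{"dx":0,"dy":0,"dz":1.4,"rx":0,"ry":0,"rz":0,"gripper":1},{"dx":0,"dy":0,"dz":1.4,"rx":0,"ry":0,"rz":0,"gripper":1},{"dx":0,"dy":0,"dz":1.4,"rx":0,"ry":0,"rz":0,"gripper":0.7},{"dx":0,"dy":0,"dz":1.4,"rx":0,"ry":0,"rz":0,"gripper":0.5},{"dx":0,"dy":0,"dz":1.4,"rx":0,"ry":0,"rz":0,"gripper":0.4},{"dx":0,"dy":0,"dz":1.4,"rx":0,"ry":0,"rz":0,"gripper":0.3}]'

```text
t: 8.25
eef_pos: [0.5109, -0.1119, 0.0811]
ee_rot: [3.142, -0.0, -1.865]
force: [0.2, 0.3, -1.2]
width: 0.0351
gripper_force: 0.0
```

Emit:
jog_arm --targets '[{"dx":0,"dy":0,"dz":0,"rx":0,"ry":0,"rz":0,"gripper":0.2},{"dx":0,"dy":0,"dz":0,"rx":0,"ry":0,"rz":0,"gripper":0.2},{"dx":0,"dy":0,"dz":-10,"rx":0,"ry":0,"rz":0,"gripper":0.2},{"dx":0,"dy":0,"dz":-30,"rx":0,"ry":0,"rz":0,"gripper":0.2},{"dx":0,"dy":0,"dz":-60,"rx":0,"ry":0,"rz":0,"gripper":0.2},{"dx":0,"dy":0,"dz":-90,"rx":0,"ry":0,"rz":0,"gripper":0.2},{"dx":0,"dy":0,"dz":-110,"rx":0,"ry":0,"rz":0,"gripper":0.2},{"dx":0,"dy":0,"dz":-110,"rx":0,"ry":0,"rz":0,"gripper":0.2}]'

```text
t: 8.92
eef_pos: [0.5134, -0.112, 0.1968]
ee_rot: [-3.134, 0.002, -1.864]
force: [0.0, -0.3, -0.7]
width: 0.0702
gripper_force: 0.0
```

```bash
python3 - <<'E'
from h import *
from station import arm
s=arm.get_state();print(s["t"],s["eef_pos"],s["ee_rot"],s["force"],s["width"])
f=arm.grab_frame("top");W=world(f);p=W.reshape(-1,3)
near=(np.abs(p[:,0]-.51)<.06)&(np.abs(p[:,1]-.066)<.06)
for lo,hi in((.005,.015),(.078,.1)):
    q=p[near&(p[:,2]>lo)&(p[:,2]<hi)]; print(lo,len(q),q.mean(0) if len(q) else 0,rect(q) if len(q)>5 else 0)
f2=arm.grab_frame("scene");W2=world(f2).reshape(-1,3)
for WW in(p,W2):
  q=WW[(np.abs(WW[:,0]-.51)<.05)&(np.abs(WW[:,1]+.112)<.05)&(WW[:,2]>.015)&(WW[:,2]<.1)]
  print("cap",len(q),q.mean(0) if len(q) else 0,np.percentile(q[:,2],98) if len(q) else 0)
a=cv2.resize(f["frame"][180:260,215:355,::-1],None,fx=4,fy=4);b=cv2.resize(f2["frame"][130:290,200:380,::-1],None,fx=2,fy=2)
b=cv2.copyMakeBorder(b,0,0,0,a.shape[1]-b.shape[1],0);cv2.imwrite("pics/p4.png",np.vstack([a,b])[:600])
E
```

```text
8.9167 [ 0.51338262 -0.1120043   0.19677302] [-3.13362983e+00  2.28337335e-03 -1.86396866e+00] [ 0.04477303 -0.30174675 -0.67097116] 0.07024250627520681
0.005 128 [0.46794818 0.03320445 0.00920782] (array([476. ,  35.1]), array([40.7, 59.8]), 78.1)
0.078 0 0 0
cap 38 [ 0.50263663 -0.11388345  0.06235586] 0.08507117437404216
cap 515 [ 0.50151567 -0.123226    0.05023126] 0.08761693668888366
```

View pics/p4.png

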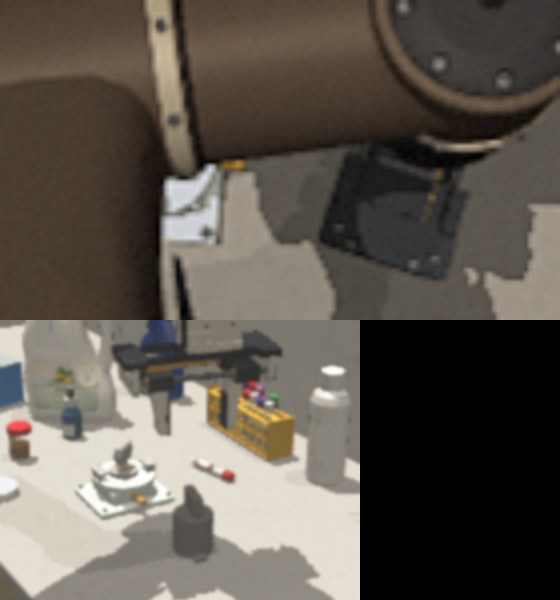

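The cap stands upright at scene-crop (193,525), with its top 86 mm above the bench. Now back over the screw.

Emit:
jog_arm --targets '[{"dx":-20,"dy":6,"dz":0,"rx":0,"ry":0,"rz":0.06,"gripper":0.2},{"dx":-50,"dy":15,"dz":0,"rx":0,"ry":0,"rz":0.12,"gripper":0.2},{"dx":-80,"dy":25,"dz":0,"rx":0,"ry":0,"rz":0.2,"gripper":0.2},{"dx":-110,"dy":34,"dz":0,"rx":0,"ry":0,"rz":0.3,"gripper":0.2},{"dx":-140,"dy":43,"dz":0,"rx":0,"ry":0,"rz":0.4,"gripper":0.2},{"dx":-160,"dy":49,"dz":0,"rx":0,"ry":0,"rz":0.45,"gripper":0.2},{"dx":-172,"dy":53,"dz":0,"rx":0,"ry":0,"rz":0.45,"gripper":0.2},{"dx":-172,"dy":53,"dz":0,"rx":0,"ry":0,"rz":0.45,"gripper":0.2}]'

```text
t: 9.68
eef_pos: [0.5095, 0.0698, 0.1904]
ee_rot: [3.141, -0.001, -2.311]
force: [-0.2, -0.5, 1.2]
width: 0.0697
gripper_force: 0.0
```

```bash
cat > look.py <<'E'
from h import *
from station import arm
s=arm.get_state();print(s["t"],s["eef_pos"],s["ee_rot"],s["width"],s["q"][5])
for n in("wrist","scene"):
    f=arm.grab_frame(n);W=world(f);p=W.reshape(-1,3)
    c=np.array([.5105,.0683])
    d=np.hypot(*(p[:,:2]-c).T)
    for lo,hi in((.005,.014),(.036,.044),(.06,.092),(.084,.092)):
        q=p[(d<(.026 if lo>.05 else .09))&(p[:,2]>lo)&(p[:,2]<hi)]
        if len(q)>8: print(n,lo,len(q),q.mean(0).round(4),*rect(q))
    if n=="wrist":
        np.savez("w5.npz",**f);R=Rn.from_euler("xyz",s["ee_rot"]).as_matrix()
        t=(p-s["eef_pos"])@R   # tool frame
        m=(t[:,2]>-.01)&(t[:,2]<.02)&(np.abs(t[:,0])<.025)
        a=t[m&(t[:,1]>.012)&(t[:,1]<.07)];b=t[m&(t[:,1]<-.012)&(t[:,1]>-.07)]
        for v in(a,b):
            if len(v)>9: print("finger tool y",np.percentile(v[:,1],[2,98]).round(4),"x",v[:,0].min().round(4),v[:,0].max().round(4))
E
python3 look.py
```

```text
9.6833 [0.50953601 0.06984855 0.19036893] [ 3.14097549e+00 -1.29367569e-03 -2.31114827e+00] 0.06969481674098127 -1.2584924835126021
wrist 0.005 3229 [0.4932 0.0599 0.0095] [507.6  69.1] [100.2 120.2] 86.1
wrist 0.036 4006 [0.5054 0.0656 0.0395] [505.7  69.3] [91.3 87.6] 84.2
wrist 0.06 737 [0.5056 0.0673 0.0849] [507.1  68.8] [40.  12.4] 33.3
wrist 0.084 581 [0.507  0.0686 0.0865] [507.6  69.1] [38.7 12. ] 33.8
finger tool y [0.0371 0.0527] x -0.009 0.0127
finger tool y [-0.0485 -0.0328] x -0.0089 0.0127
scene 0.005 315 [0.4892 0.0487 0.0104] [507.9  66.8] [102.6 119.2] 85.1
scene 0.036 215 [0.503  0.0524 0.0406] [510.3  67.3] [94.9 85.1] 40.7
scene 0.06 89 [0.5053 0.0627 0.0776] [507.6  66.9] [40.8 15. ] 32.4
scene 0.084 28 [0.5067 0.065  0.0871] [508.   65.1] [37.5 11. ] 29.6
```

The wing lies at 33.6° in world, about 0.65 rad from the seat, with the block at -4°. The axis comes to about (0.5103, 0.0685). I'll align, narrow the jaws and descend.

Emit:
jog_arm --targets '[{"dx":0,"dy":-1,"dz":0,"rx":0,"ry":0,"rz":0.12,"gripper":0.5},{"dx":0,"dy":-1,"dz":10,"rx":0,"ry":0,"rz":0.244,"gripper":0.6},{"dx":0,"dy":-1,"dz":30,"rx":0,"ry":0,"rz":0.244,"gripper":0.6},{"dx":0,"dy":-1,"dz":50,"rx":0,"ry":0,"rz":0.244,"gripper":0.6},{"dx":0,"dy":-1,"dz":75,"rx":0,"ry":0,"rz":0.244,"gripper":0.6},{"dx":0,"dy":-1,"dz":95,"rx":0,"ry":0,"rz":0.244,"gripper":0.6},{"dx":0,"dy":-1,"dz":105,"rx":0,"ry":0,"rz":0.244,"gripper":0.6},{"dx":0,"dy":-1,"dz":105,"rx":0,"ry":0,"rz":0.244,"gripper":0.6}]'

```text
t: 10.45
eef_pos: [0.5092, 0.0657, 0.0839]
ee_rot: [3.141, -0.005, -2.56]
force: [-0.3, -0.3, -0.8]
width: 0.0352
gripper_force: 0.0
```

```bash
python3 look.py
```

```text
10.45 [0.50919264 0.06570733 0.08392421] [ 3.14098497 -0.00476374 -2.55972842] 0.035176775775586505 -1.4996429704221683
wrist 0.005 4917 [0.4659 0.0607 0.0095] [507.   69.2] [ 99.7 119. ] 86.1
wrist 0.036 5343 [0.4953 0.0542 0.0396] [503.2  70.5] [90.7 82.9] 70.8
wrist 0.06 1793 [0.5029 0.0653 0.0819] [506.3  68.8] [39.6 44.1] 51.2
wrist 0.084 1021 [0.5075 0.0689 0.0866] [508.7  65.3] [37.7 41.9] 23.8
finger tool y [0.0194 0.0346] x -0.0084 0.0132
finger tool y [-0.0312 -0.016 ] x -0.0083 0.0133
scene 0.005 316 [0.4892 0.0479 0.0103] [507.8  67.2] [102.3 120.5] 85.3
scene 0.036 209 [0.5031 0.0519 0.0406] [510.4  65.4] [92.4 86.3] 39.2
scene 0.06 141 [0.503  0.066  0.0783] [503.9  66.2] [37.  40.4] 63.3
scene 0.084 45 [0.5044 0.0675 0.0876] [505.2  67.8] [32.4 40.4] 61.0
```

```bash
python3 - <<'E'
from h import *
from station import arm
s=arm.get_state();print(s["eef_pos"],s["ee_rot"])
f=arm.grab_frame("wrist");p=world(f).reshape(-1,3)
R=Rn.from_euler("xyz",s["ee_rot"]).as_matrix();t=(p-s["eef_pos"])@R
q=t[(p[:,2]>.083)&(p[:,2]<.091)&(np.abs(t[:,1]-.0017)<.012)&(np.abs(t[:,0])<.035)]
print(len(q),q.min(0),q.max(0),rect(q))
E
```

```text
[0.51096771 0.06682667 0.08650739] [-3.14130686e+00 -4.92187537e-04 -2.55889221e+00]
988 [-0.01735659 -0.0021301  -0.00347269] [0.02129288 0.01010022 0.00348817] (array([2. , 4.1]), array([38.6, 12.2]), 0.3)
```

Emit:
jog_arm --targets '[{"dx":0,"dy":2.2,"dz":2,"rx":0,"ry":0,"rz":0,"gripper":0.6},{"dx":0,"dy":2.2,"dz":4,"rx":0,"ry":0,"rz":0,"gripper":0.6},{"dx":0,"dy":2.2,"dz":4,"rx":0,"ry":0,"rz":0,"gripper":0.7},{"dx":0,"dy":2.2,"dz":4,"rx":0,"ry":0,"rz":0,"gripper":0.8},{"dx":0,"dy":2.2,"dz":4,"rx":0,"ry":0,"rz":0,"gripper":1},{"dx":0,"dy":2.2,"dz":4,"rx":0,"ry":0,"rz":0,"gripper":1},{"dx":0,"dy":2.2,"dz":4,"rx":0,"ry":0,"rz":0,"gripper":1},{"dx":0,"dy":2.2,"dz":4,"rx":0,"ry":0,"rz":0,"gripper":1}]' --force 20

```text
t: 11.27
eef_pos: [0.5099, 0.0688, 0.0824]
ee_rot: [-3.141, 0.0, -2.559]
force: [2.1, -4.3, 0.5]
width: 0.0117
gripper_force: 20.0
```

Emit:
jog_arm --targets '[{"dx":0,"dy":-0.7,"dz":0,"rx":0,"ry":0,"rz":0,"gripper":1},{"dx":0,"dy":-0.7,"dz":0,"rx":0,"ry":0,"rz":0.08,"gripper":1},{"dx":0,"dy":-0.7,"dz":0,"rx":0,"ry":0,"rz":0.16,"gripper":1},{"dx":0,"dy":-0.7,"dz":0,"rx":0,"ry":0,"rz":0.24,"gripper":1},{"dx":0,"dy":-0.7,"dz":0,"rx":0,"ry":0,"rz":0.32,"gripper":1},{"dx":0,"dy":-0.7,"dz":0,"rx":0,"ry":0,"rz":0.4,"gripper":1},{"dx":0,"dy":-0.7,"dz":0,"rx":0,"ry":0,"rz":0.45,"gripper":1},{"dx":0,"dy":-0.7,"dz":0,"rx":0,"ry":0,"rz":0.45,"gripper":1}]'

```text
t: 11.93
eef_pos: [0.51, 0.0688, 0.0824]
ee_rot: [3.141, 0.0, -3.011]
force: [0.3, -0.6, 2.6]
width: 0.012
gripper_force: 20.0
```

```bash
python3 -c "
from station import arm
s=arm.get_state();print(s['eef_pos'],s['ee_rot'],s['force'],s['moment'],s['width'],s['q'][5])"
```

```text
[0.50999586 0.06879355 0.08239142] [ 3.14139334e+00  3.51113909e-04 -3.01097647e+00] [ 0.2580796  -0.61095277  2.61864226] [-0.13354483 -0.11549532 -0.074647  ] 0.012020217767774576 -1.9560885035785467
```

Emit:
jog_arm --targets '[{"dx":0,"dy":0,"dz":0,"rx":0,"ry":0,"rz":0.03,"gripper":1},{"dx":0,"dy":0,"dz":0,"rx":0,"ry":0,"rz":0.06,"gripper":1},{"dx":0,"dy":0,"dz":0,"rx":0,"ry":0,"rz":0.09,"gripper":1},{"dx":0,"dy":0,"dz":0,"rx":0,"ry":0,"rz":0.12,"gripper":1},{"dx":0,"dy":0,"dz":0,"rx":0,"ry":0,"rz":0.14,"gripper":1},{"dx":0,"dy":0,"dz":0,"rx":0,"ry":0,"rz":0.15,"gripper":1},{"dx":0,"dy":0,"dz":0,"rx":0,"ry":0,"rz":0.15,"gripper":1},{"dx":0,"dy":0,"dz":0,"rx":0,"ry":0,"rz":0.15,"gripper":1}]'

```text
t: 12.6
eef_pos: [0.51, 0.0688, 0.0823]
ee_rot: [3.141, 0.0, 3.126]
force: [-1.2, -0.0, 4.9]
width: 0.012
gripper_force: 20.0
```

```bash
python3 -c "
from station import arm
s=arm.get_state();print(s['eef_pos'],s['ee_rot'],s['force'],s['moment'],s['width'],s['q'][5])"
```

```text
[0.50999419 0.0687818  0.08234901] [3.14143215e+00 2.98184022e-04 3.12558349e+00] [-1.24105665 -0.02461475  4.87434998] [ 0.11281677  0.22333482 -0.00175653] 0.012017133932937048 -2.102813908234077
```

Emit:
jog_arm --targets '[{"dx":0,"dy":0,"dz":0,"rx":0,"ry":0,"rz":0.02,"gripper":1},{"dx":0,"dy":0,"dz":0,"rx":0,"ry":0,"rz":0.04,"gripper":1},{"dx":0,"dy":0,"dz":0,"rx":0,"ry":0,"rz":0.05,"gripper":1},{"dx":0,"dy":0,"dz":0,"rx":0,"ry":0,"rz":0.06,"gripper":1},{"dx":0,"dy":0,"dz":0,"rx":0,"ry":0,"rz":0.07,"gripper":1},{"dx":0,"dy":0,"dz":0,"rx":0,"ry":0,"rz":0.08,"gripper":1},{"dx":0,"dy":0,"dz":0,"rx":0,"ry":0,"rz":0.08,"gripper":1},{"dx":0,"dy":0,"dz":0,"rx":0,"ry":0,"rz":0.08,"gripper":1}]'

```text
t: 13.27
eef_pos: [0.51, 0.0688, 0.0823]
ee_rot: [-3.142, 0.0, 3.045]
force: [-1.1, 0.4, 5.5]
width: 0.0123
gripper_force: 20.5
```

```bash
python3 -c "
from station import arm
s=arm.get_state();print(s['eef_pos'],s['ee_rot'],s['force'],s['moment'],s['width'],s['q'][5])"
```

```text
[0.5099921  0.06877128 0.08234985] [-3.14152930e+00  2.95328086e-04  3.04508301e+00] [-1.13391277  0.40985022  5.45521641] [0.16677368 0.28276055 0.4425807 ] 0.012255960783717414 -2.183677997583796
```

The moment jumped to 0.44 N·m at a wing angle of about -5°, so the screw is on its seat. I'll hold briefly, then back off 1.59 rad.

Emit:
jog_arm --targets '[{"dx":0,"dy":0,"dz":0,"rx":0,"ry":0,"rz":0,"gripper":1},{"dx":0,"dy":0,"dz":0,"rx":0,"ry":0,"rz":0,"gripper":1},{"dx":0,"dy":0,"dz":0,"rx":0,"ry":0,"rz":-0.08,"gripper":1},{"dx":0,"dy":0,"dz":0,"rx":0,"ry":0,"rz":-0.18,"gripper":1},{"dx":0,"dy":0,"dz":0,"rx":0,"ry":0,"rz":-0.28,"gripper":1},{"dx":0,"dy":0,"dz":0,"rx":0,"ry":0,"rz":-0.38,"gripper":1},{"dx":0,"dy":0,"dz":0,"rx":0,"ry":0,"rz":-0.48,"gripper":1},{"dx":0,"dy":0,"dz":0,"rx":0,"ry":0,"rz":-0.58,"gripper":1}]'

```text
t: 13.93
eef_pos: [0.51, 0.0687, 0.0824]
ee_rot: [-3.142, 0.0, -2.654]
force: [-0.6, 0.8, 5.6]
width: 0.0123
gripper_force: 20.0
```

Emit:
jog_arm --targets '[{"dx":0,"dy":0,"dz":0,"rx":0,"ry":0,"rz":-0.1,"gripper":1},{"dx":0,"dy":0,"dz":0,"rx":0,"ry":0,"rz":-0.2,"gripper":1},{"dx":0,"dy":0,"dz":0,"rx":0,"ry":0,"rz":-0.3,"gripper":1},{"dx":0,"dy":0,"dz":0,"rx":0,"ry":0,"rz":-0.4,"gripper":1},{"dx":0,"dy":0,"dz":0,"rx":0,"ry":0,"rz":-0.5,"gripper":1},{"dx":0,"dy":0,"dz":0,"rx":0,"ry":0,"rz":-0.6,"gripper":1},{"dx":0,"dy":0,"dz":0,"rx":0,"ry":0,"rz":-0.7,"gripper":1},{"dx":0,"dy":0,"dz":0,"rx":0,"ry":0,"rz":-0.78,"gripper":1}]'

```text
t: 14.6
eef_pos: [0.51, 0.0687, 0.0824]
ee_rot: [-3.141, 0.0, -1.874]
force: [-0.5, -0.0, 4.7]
width: 0.012
gripper_force: 20.0
```

Emit:
jog_arm --targets '[{"dx":0,"dy":0,"dz":0,"rx":0,"ry":0,"rz":-0.08,"gripper":1},{"dx":0,"dy":0,"dz":0,"rx":0,"ry":0,"rz":-0.15,"gripper":1},{"dx":0,"dy":0,"dz":0,"rx":0,"ry":0,"rz":-0.2,"gripper":1},{"dx":0,"dy":0,"dz":0,"rx":0,"ry":0,"rz":-0.23,"gripper":1},{"dx":0,"dy":0,"dz":0,"rx":0,"ry":0,"rz":-0.23,"gripper":1},{"dx":0,"dy":0,"dz":0,"rx":0,"ry":0,"rz":-0.23,"gripper":1},{"dx":0,"dy":0,"dz":0,"rx":0,"ry":0,"rz":-0.23,"gripper":1},{"dx":0,"dy":0,"dz":0,"rx":0,"ry":0,"rz":-0.23,"gripper":1}]'

```text
t: 15.27
eef_pos: [0.51, 0.0687, 0.0824]
ee_rot: [-3.141, 0.0, -1.649]
force: [-0.5, -1.1, 4.6]
width: 0.0119
gripper_force: 20.0
```

```bash
python3 - <<'E'
from h import *
from station import arm
s=arm.get_state();print({k:s[k] for k in("t","eef_pos","ee_rot","force","moment","width","gripper_force")},abs(s["qd"]).max())
f=arm.grab_frame("wrist");p=world(f).reshape(-1,3)
R=Rn.from_euler("xyz",s["ee_rot"]).as_matrix();t=(p-s["eef_pos"])@R
q=t[(p[:,2]>.083)&(p[:,2]<.091)&(np.abs(t[:,1]-.0017)<.0055)&(np.abs(t[:,0])<.035)]
print("wing in tool",len(q),rect(q))
f2=arm.grab_frame("scene");W2=world(f2).reshape(-1,3)
q=W2[(np.abs(W2[:,0]-.51)<.05)&(np.abs(W2[:,1]+.112)<.05)&(W2[:,2]>.015)&(W2[:,2]<.1)];print("cap",q.mean(0),np.percentile(q[:,2],98))
b=cv2.resize(f2["frame"][130:290,170:390,::-1],None,fx=2,fy=2);a=cv2.resize(f["frame"][:,:,::-1],(440,280))
cv2.imwrite("pics/e6.png",np.vstack([a,b[:,:440]]))
E
```

```text
{'t': 15.2667, 'eef_pos': array([0.51003731, 0.06871166, 0.08236388]), 'ee_rot': array([-3.14125513e+00,  4.96777687e-05, -1.64889029e+00]), 'force': array([-0.46059066, -1.12892944,  4.61207041]), 'moment': array([-0.05470513,  0.24690636,  0.06102339]), 'width': 0.011923239901430766, 'gripper_force': 20.002360939979553} 0.001989570234144982
wing in tool 964 (array([0.3, 1.7]), array([38.8, 10.9]), 0.0)
cap [ 0.50149309 -0.12320862  0.05040591] 0.08762373690696366
```

View pics/e6.png

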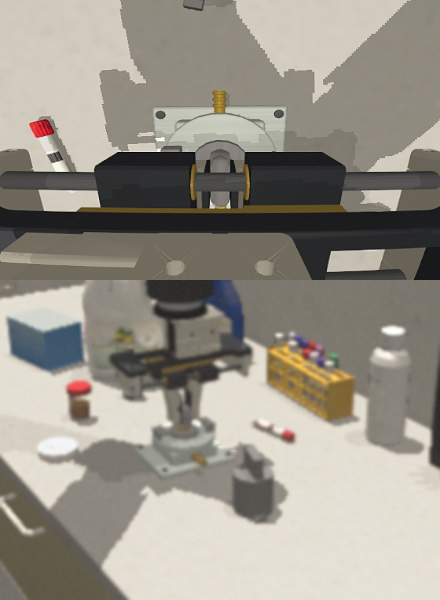

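The wing is held squarely in the jaws at wrist-view (219,185), a quarter turn from the seat. The cap stands untouched at (252,485). I'm handing the job in.

```bash
python3 -c "
from station import arm
print(arm.job_done())"
```

```text
the job is handed in; nothing more can be done
None
```

I handed the job in at about 15 s, with the verdict not shown: the cap stands upright on the bench beside the block, and the thumbscrew was seated, backed off about a quarter turn by the arm's measured angle, and is still held at 20 N.

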